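Fix the shaving mirror to the glazed tile with its suction lever

ROBOT

A 6-joint arm with a two-finger parallel gripper is mounted at the origin on the work surface. World frame = base frame: x ahead of the robot, y to its left, z up, the work surface at z = 0. Lengths are in m, angles in rad, forces in N, time in s.
With the tool pointing down it reaches from about 0.35 to 0.775 m from the base axis. Payload 7.3 kg.
Tool frame: the origin (TCP) lies midway between the tips of the shut fingers; the grasp point (between the pads) lies robot.grasp_offset behind it (robot.grasp_offset is the distance from the TCP to the grasp point, in m); z points along the fingers, x is the direction in which the jaws open and shut, and the axes are right-handed (so a half turn about z gives the same grasp; the last joint's range is limited). The gripper opens to 92 mm and grips with 3 to 60 N. Pads are 19 mm wide; open, the fingers measure 130 mm over their backs; the gripper's body (75 mm by 190 mm) begins 47 mm behind the grasp point.
Start: joints at [1.104, 0.342, 1.524, -0, 1.275, -0.146], TCP at [0.166, 0.498, 0.196] pointing down, gripper open.
Joint ranges: [-2.53, 2.53], [-0.77, 2.02], [0.04, 2.7], [-1, 4.14], [0.28, 2.66], [-3.11, 3.11]. Speed limits (rad/s): [2.57, 2.57, 3.14, 3.14, 3.14, 3.14].

INTERFACE

Orientations are given as [roll, pitch, yaw] about the fixed x, y, z axes, in that order (R = Rz(yaw) Ry(pitch) Rx(roll)).
In Python, from cell import robot gives the robot as it stands. The module is installed in compiled form; this text tells all that it offers.
- The arm moves only by the tool move_arm, never from a script. Its argument "increments" is a list of rows, each a list of 7 numbers: the finger opening in mm, from 0 to 91.8, then the shift along the tool's x, y, z in mm, then the turn, a rotation vector about the tool's x, y, z in rad. A call has 1 to 12 rows; each row shifts and turns the pose as measured when the row begins, along the tool's axes as they then stand; what a row does not reach is not made up. A row lasts 1/8 s, in which the tool goes at most 62.5 mm and 10.7 degrees, less where a joint would pass 70% of its speed; a pose out of reach is approached as far as the arm can. A call is refused whole if a number of a shift passes 62.5 or a number of a turn 0.188, either way. A call with a gripper value outside its range is refused whole. The fingers move at their own pace and stop on an object; "newtons" is the grip in N (left out, the last holds). Time passes only in rows, so rows that do not move let the fingers close. It gives the time, the measured TCP pose, the force and the opening at its end, in the units of the state.
- robot.observe(): the state, without advancing time (a new reading comes with each control period).
- robot.read_camera(name): name is "side" or "top" or "wrist"; returns a dict with "img" (384x512x3 uint8, red, green, blue), "fx", "fy", "cx", "cy" (pixels), "T" (4x4, takes a point from camera to world coordinates). Camera axes: x right, y down, z forward; pixel columns grow to the right and rows downward; lengths in m; the calibration is good to about 2 mm. A picture is of the moment at which its call begins. There is no depth.
- robot.hand_in(): hands the job in, once; it reports no verdict.
Trained networks look in the newest picture that a camera, given by its name, has taken for a name from the list of things; names that differ only in an ending like _2 or _b are one class to them, and where a whole thing is asked for, a point or a joint stands for the part that bears it (a point fixed in the world has none). Each returns a list of dicts, best first, with "conf" (0 to 1); they miss things now and then, are a little off and sometimes report something else, mostly with a low value. They report only what shows in the picture. A call takes as long as a camera call.
- robot.look_for(thing, camera): "rect" ([left, top, width, height] in pixels, round what is visible of it).
The state is a dict: "time": time; "qpos": joint angles; "qvel": joint speeds; "joint_efforts": joint torques, N m; "tool_pos": TCP position; "tool_rot": TCP orientation; "contact_force": force on the tool from outside, world axes, zero at the start; "torque": the same for the moment, N m; "opening": finger opening in m.
Only numpy, scipy, OpenCV 4.12 (cv2) and the standard library are available. Lean on these libraries where they do the work, as an engineer would, in place of code of your own. Each camera call takes 0.05 s, during which the arm holds its last target.

TASK

The shaving mirror's suction foot does not hold on the rough cement: without picking it up, push the mirror along the ledge until the whole foot stands on the glazed blue-green tile, and then press the orange lever on the foot down until it snaps over and lies flat, so that the mirror is fixed there. Work with the fingertips or the outside of the fingers only; keep the mirror standing, and leave the soap box, cup, jar, comb and brushes where they are.

Things in the scene. Friction and masses are not known exactly. Their poses are not given: they have to be found in the camera images.
- mirror: Loose shaving mirror, 0.5 to 0.8 kg; origin at the centre of its foot's underside, z up. Foot: black rubber disc 92 mm across, 7 mm high (82 mm across at 10 mm), under a white hub 78 mm across narrowing to 52 mm at its top, 27 mm up. The lever and the mirror's face are towards local -x. Pushing it takes about 3 to 8 N. The simulation does not really stick the locked foot down.
- disc_centre (a point): Centre of the round steel mirror: upright disc 120 mm across, 6 mm thick, facing local -x of the mirror body, 106 mm behind (+x) and 275 mm above the foot's origin, so its edge is 215 to 335 mm up. A thin ribbed neck, 12 mm thick, carries it: it leaves the hub 18 mm behind the foot's centre, rises steeply to 32 mm behind at 130 mm up and then bends back to the disc.
- lever (a joint): Orange lever, rad: 0 = open, standing 40 degrees above level towards local -x of the mirror body; 0.72 = locked, flat (within 2 degrees of level). 26 mm wide, 5 mm thick, its rounded end 64 mm from the pin. Over-centre: a spring drives it back to 0 below 0.36 and on to 0.72 beyond. It resists most at the open stop, 0.1 N m (2 to 4 N pressed straight down near its end), then less and less.
- lever_pin (a point): Centre of the lever's pin, which lies level across the foot (local y of the mirror body), 8 mm in front (-x) of the foot's centre and 32 mm up. The lever swings about it in the upright plane through the mirror body's local x axis.
- lever_end (a point): Point on the lever's upper face, on its middle line, 57 mm from the pin (7 mm short of its end). Open: about 50 mm in front (local -x) of the foot's centre and 71 mm up; locked: 65 mm in front and about 33 mm up. Free to reach from straight above; neck and mirror are behind it.
- tile: Square blue-green glazed tile, 200 x 200 mm, flush with the ledge (nothing to climb); origin at the centre of its top (z = 0), x and y along its sides. The foot is wholly on it when its centre is within 54 mm of the tile's centre along both sides. At the start the mirror is left or right of it, lever roughly towards the robot, the soap box on the other side.
- soap_box: Loose closed grey soap box, 79 x 114 x 40 mm, lying flat; origin under its centre. To be left alone.
- cup: Loose yellow plastic cup, 76 mm across, 95 mm high; origin under its centre. To be left alone.
- jar: Loose glass jar with a steel screw-top lid, 72 mm across, 95 mm high; origin under its centre. To be left alone.
- comb: Loose black comb, 33 x 180 x 5 mm, lying flat (long along local y); origin under its centre. To be left alone.
- nail_brush: Loose wooden nail brush, 40 x 90 x 29 mm, lying bristles down; origin under its centre. To be left alone.
- shaving_brush: Loose shaving brush standing on its dark wooden handle, 32 mm across, about 100 mm high; origin under its centre. To be left alone.

How it is judged:
On the way, in this order (a step that is already met when the one before it is completed fails the run):
1. the mirror's foot stands wholly on the glazed tile, at rest, with its lever still open (x of mirror in the frame of tile between -0.057 and 0.057 m and y of mirror in the frame of tile between -0.057 and 0.057 m and linear speed of mirror below 0.02 m/s and angular speed of mirror below 0.1 rad/s and angle between mirror's own z axis and vertical below 0.06 rad and height (world z) of mirror below 0.006 m and value of joint lever below 0.25 rad), for 0.2 s.
2. the lever has snapped over into its locked position while the foot is on the tile (x of mirror in the frame of tile between -0.057 and 0.057 m and y of mirror in the frame of tile between -0.057 and 0.057 m and value of joint lever above 0.66 rad), for 0.2 s.
At the end, for the whole second after the job is handed in: The foot's centre is within 57 mm of the tile's centre along both of the tile's sides, the mirror stands upright (within 0.06 rad) and at rest on the ledge, the lever is locked (joint above 0.66 rad), and each bystander is within 20 mm of where it stood (all of step 2 and linear speed of mirror below 0.02 m/s and angular speed of mirror below 0.1 rad/s and angle between mirror's own z axis and vertical below 0.06 rad and height (world z) of mirror below 0.006 m and distance of each of soap_box, cup, jar, comb, nail_brush, shaving_brush from where it was at the start of the episode below 0.02 m); the robot touches nothing.
It fails at once if the mirror is lifted off the ledge (foot more than 12 mm up) (height (world z) of mirror above 0.012 m).
It fails at once if the mirror is tipped by more than 0.3 rad (angle between mirror's own z axis and vertical above 0.3 rad).
It fails at once if the arm or the gripper's body, not the fingers, presses on the mirror with more than 5 N (contact force between the arm and mirror above 5 N).
It fails at once if a bystander (soap box, cup, jar, comb or brush) is moved by more than 20 mm (distance of any of soap_box, cup, jar, comb, nail_brush, shaving_brush from where it was at the start of the episode above 0.02 m).
It fails at once if a bystander is knocked over (angle between any of soap_box, cup, jar, nail_brush, shaving_brush's own z axis and vertical above 0.3 rad).
It also fails if it takes over 51 s, if anything falls off the work surface, if the arm or the gripper's body presses on something with over 40 N, if the wrist force passes 120 N, or if a joint passes its speed limit or range.

## Working session

There is one attempt and no reset: what is moved stays moved. The work goes in short steps, Python scripts to look and compute and a tool call to move; the robot and the scene stay as the last step left them, time stands still between calls to the robot, and variables do not carry over. Pictures are saved under pics/ and viewed, and the job is handed in when it is done.

Besides the shell and the picture viewer there is one more tool, called after "Emit:" as a command line: name --pt "numbers of a row" for each row, then --argument value for the rest. move_arm: Moves the arm, as the interface text tells. Its arguments: {"type":"object","properties":{"increments":{"type":"array"},"newtons":{"type":"number"}},"required":["increments"]}

```bash
mkdir -p pics
python3 - <<'E'
from cell import robot
import cv2,numpy as np
for n in ("top","side"):
    c=robot.read_camera(n); cv2.imwrite(f"pics/{n}0.png",c["img"][:,:,::-1])
    print(n,c["fx"],c["cx"],c["cy"],np.round(c["T"],3).tolist())
    for t in ("mirror","lever","tile","soap_box","cup","jar","comb","nail_brush","shaving_brush","disc_centre","lever_end"):
        print(t,[(np.round(d["rect"],0).tolist(),round(d["conf"],2)) for d in robot.look_for(t,n)[:2]])
s=robot.observe(); print(s)
E
```

```text
top 438.0570002107328 249.37190029638012 195.22810583021183 [[0.02, -0.994, 0.107, 0.428], [-1.0, -0.019, 0.011, -0.02], [-0.009, -0.107, -0.994, 1.393], [0.0, 0.0, 0.0, 1.0]]
mirror [([149.0, 150.0, 53.0, 72.0], 0.68), ([176.0, 204.0, 11.0, 15.0], 0.18)]
lever [([170.0, 205.0, 14.0, 18.0], 0.51)]
tile [([198.0, 169.0, 65.0, 62.0], 0.75), ([150.0, 147.0, 48.0, 77.0], 0.41)]
soap_box [([267.0, 178.0, 37.0, 27.0], 0.95), ([148.0, 148.0, 47.0, 76.0], 0.63)]
cup [([257.0, 124.0, 25.0, 28.0], 0.79), ([150.0, 149.0, 48.0, 72.0], 0.31)]
jar [([198.0, 120.0, 22.0, 29.0], 0.6)]
comb [([203.0, 249.0, 54.0, 11.0], 0.8), ([171.0, 208.0, 14.0, 15.0], 0.68)]
nail_brush [([334.0, 146.0, 27.0, 12.0], 0.87)]
shaving_brush [([141.0, 134.0, 15.0, 15.0], 0.71), ([200.0, 170.0, 66.0, 65.0], 0.53)]
disc_centre [([153.0, 150.0, 46.0, 70.0], 0.95)]
lever_end [([175.0, 206.0, 8.0, 16.0], 0.66)]
side 410.9215973336811 258.885092961236 191.87473289513892 [[-0.935, -0.237, 0.262, 0.304], [-0.353, 0.601, -0.717, 0.691], [0.012, -0.763, -0.646, 0.79], [0.0, 0.0, 0.0, 1.0]]
mirror []
lever [([231.0, 292.0, 26.0, 1
[... 452 characters left out ...]
nd [([232.0, 294.0, 22.0, 11.0], 0.52)]
{'time': 1.2, 'qpos': array([ 1.10400181e+00,  3.41990374e-01,  1.52410041e+00, -1.64585212e-05,
        1.27537710e+00, -1.46012858e-01]), 'qvel': array([-0.00084309, -0.00148483,  0.00023631,  0.00017564, -0.00123974,
        0.0016391 ]), 'joint_efforts': array([ 1.79840308e-04, -4.31142139e+01, -2.44478524e+01,  7.18773413e-02,
        4.82215080e-02,  2.52985149e-05]), 'tool_pos': array([0.16554065, 0.49824862, 0.19574536]), 'tool_rot': array([ 3.14155892e+00, -1.21146030e-04,  1.25001946e+00]), 'contact_force': array([-0.92003416,  0.41456519,  0.25130926]), 'torque': array([ 0.04959135,  0.06756896, -0.0314828 ]), 'opening': 0.09200355527765729}
```

View images.

Run:
```python
import cv2
t=cv2.imread("pics/top0.png")[90:290,100:400]; cv2.imwrite("pics/top0z.png",cv2.resize(t,(800,533),interpolation=cv2.INTER_CUBIC))
t=cv2.imread("pics/side0.png")[130:350,80:360]; cv2.imwrite("pics/side0z.png",cv2.resize(t,(760,597),interpolation=cv2.INTER_CUBIC))
```

```text
(no output)
```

View pics/top0z.png

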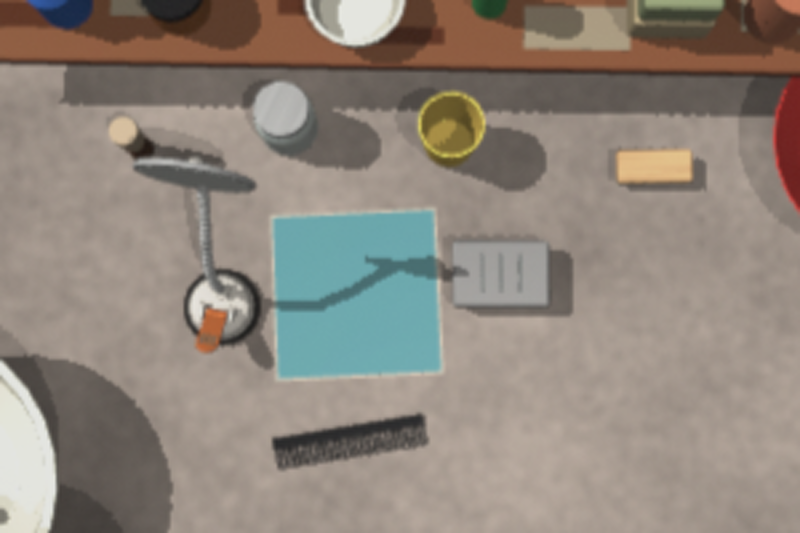

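View pics/side0z.png

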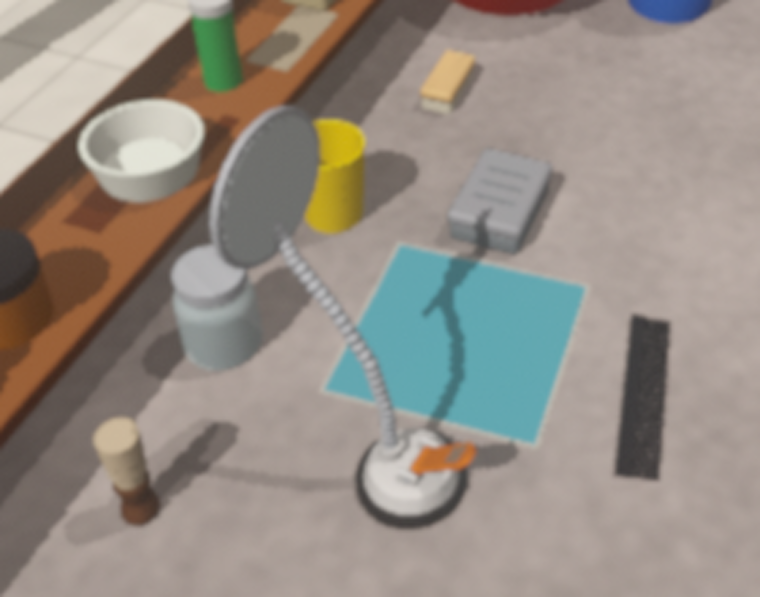

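The top view shows the foot at zoomed (222,306), the lever tip at about (206,345), and the tile corners at (273,214), (436,209), (441,373) and (278,380). The mirror is left of the tile (+y) and the soap box is right of it. The lever points towards the robot.

```bash
cat > h.py <<'E'
import numpy as np
def ray(c,u,v,z):
    d=c["T"][:3,:3]@np.array([(u-c["cx"])/c["fx"],(v-c["cy"])/c["fy"],1]); o=c["T"][:3,3]
    return o+d*(z-o[2])/d[2]
def proj(c,p):
    q=c["T"][:3,:3].T@(np.asarray(p)-c["T"][:3,3]); return np.array([c["fx"]*q[0]/q[2]+c["cx"],c["fy"]*q[1]/q[2]+c["cy"]])
E
python3 - <<'E'
from cell import robot; from h import *
import cv2
c=robot.read_camera("top"); w=lambda u,v,z:ray(c,u*3/8+100,v*3/8+90,z)
for n,u,v,z in [("foot",222,306,.005),("leverend",206,345,.071),("t1",273,214,0),("t2",436,209,0),("t3",441,373,0),("t4",278,380,0),("tilec",(273+436+441+278)/4,(214+209+373+380)/4,0),("neckfoot",213,283,.03),("disc",195,172,.275),("brush",123,130,.1),("jar",282,107,.095),("soapL",453,275,.04),("combTL",273,438,0),("combTR",424,415,0)]: print(n,w(u,v,z).round(3))
E
```

```text
foot [0.542 0.206 0.005]
leverend [0.492 0.211 0.071]
t1 [0.655 0.149 0.   ]
t2 [ 0.665 -0.048  0.   ]
t3 [ 0.468 -0.057  0.   ]
t4 [0.456 0.136 0.   ]
tilec [0.56  0.045 0.   ]
neckfoot [0.567 0.213 0.03 ]
disc [0.65  0.193 0.275]
brush [0.732 0.309 0.1  ]
jar [0.763 0.131 0.095]
soapL [ 0.581 -0.068  0.04 ]
combTL [0.387 0.14  0.   ]
combTR [ 0.418 -0.038  0.   ]
```

Run:
```python
from cell import robot; from h import *
import cv2
c=robot.read_camera("top"); print(proj(c,[.166,.498,.2]), robot.grasp_offset)
w=robot.read_camera("wrist"); cv2.imwrite("pics/w0.png",w["img"][:,:,::-1])
```

```text
[ 56.64191599 337.51322646] 0.0188
```

View pics/top0.png

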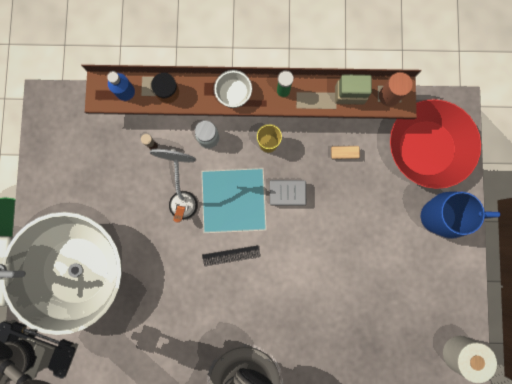

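View pics/w0.png

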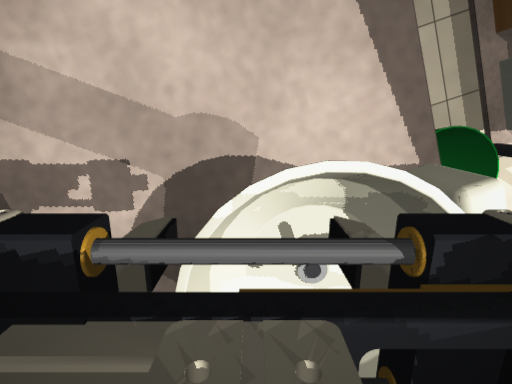

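Emit:
move_arm --pt "44 0 0 -30 0 0 0" --pt "44 -20 15 -25 0 0 0" --pt "44 -35 30 0 0 0 0" --pt "44 -35 32 0 0 0 0" --pt "44 -35 32 0 0 0 0" --pt "44 -35 32 0 0 0 0"

```text
time: 2.1
tool_pos: [0.2504, 0.2989, 0.2522]
tool_rot: [3.14, -0.001, 1.256]
contact_force: [1.4, 0.8, -0.0]
opening: 0.0445
```

```bash
cat >> h.py <<'E'
from scipy.spatial.transform import Rotation as R
def plan(s,pos,rpy,n):
    A=R.from_euler('xyz',s["tool_rot"]); B=R.from_euler('xyz',rpy); p=np.array(s["tool_pos"]); pos=np.array(pos)
    rv=(A.inv()*B).as_rotvec()
    step=(pos-p)/n
    for i in range(n):
        Ri=A*R.from_rotvec(rv*i/n)
        print((Ri.inv().apply(step)*1000).round(1), (rv/n).round(3))
E
python3 - <<'E'
from cell import robot; from h import *
s=robot.observe(); print(s["time"],s["tool_pos"],s["tool_rot"],s["opening"])
# tilted target: tool x along t (yaw .2), z leaning toward -n
a=.1
B=R.from_euler('z',.2)*R.from_euler('x',np.pi+a)
print((B.as_matrix()).round(3))
plan(s,[.526,.290,.13],[np.pi+a,0,.2],8)
E
```

```text
2.1 [0.25037441 0.2988548  0.25218778] [ 3.14007493e+00 -8.85277346e-04  1.25582325e+00] 0.04449079614586698
[[ 0.98   0.198 -0.02 ]
 [ 0.199 -0.975  0.098]
 [ 0.    -0.1   -0.995]]
[ 9.6 33.1 15.3] [0.011 0.006 0.132]
[13.8 31.7 15. ] [0.011 0.006 0.132]
[17.8 29.8 14.8] [0.011 0.006 0.132]
[21.4 27.4 14.6] [0.011 0.006 0.132]
[24.8 24.5 14.4] [0.011 0.006 0.132]
[27.7 21.2 14.3] [0.011 0.006 0.132]
[30.2 17.5 14.3] [0.011 0.006 0.132]
[32.1 13.6 14.3] [0.011 0.006 0.132]
```

Run:
```python
from cell import robot; from h import *
s=robot.observe()
plan(s,[.526,.292,.20],[np.pi-.1,0,.2],8)
```

```text
[ 9.9 33.   6.6] [-0.011 -0.007  0.132]
[14.1 31.4  6.9] [-0.011 -0.007  0.132]
[18.2 29.1  7.1] [-0.011 -0.007  0.132]
[21.9 26.4  7.3] [-0.011 -0.007  0.132]
[25.2 23.2  7.4] [-0.011 -0.007  0.132]
[28.1 19.6  7.4] [-0.011 -0.007  0.132]
[30.5 15.7  7.4] [-0.011 -0.007  0.132]
[32.3 11.4  7.4] [-0.011 -0.007  0.132]
```

Emit:
move_arm --pt "44 10 33 6 -0.011 -0.007 0.132" --pt "44 14 31 7 -0.011 -0.007 0.132" --pt "44 18 29 7 -0.011 -0.007 0.132" --pt "44 22 26 7 -0.011 -0.007 0.132" --pt "44 25 23 7 -0.011 -0.007 0.132" --pt "44 28 20 7 -0.011 -0.007 0.132" --pt "44 31 16 7 -0.011 -0.007 0.132" --pt "44 32 11 7 -0.011 -0.007 0.132"

```text
time: 3.1
tool_pos: [0.5335, 0.2841, 0.2038]
tool_rot: [3.042, -0.004, 0.161]
contact_force: [0.6, -0.7, 0.8]
opening: 0.0442
```

Run:
```python
from cell import robot; from h import *
import cv2
s=robot.observe()
plan(s,[.524,.290,.005],[np.pi-.1,0,.2],5)
c=robot.read_camera("top");cv2.imwrite("pics/t1.png",cv2.resize(c["img"][90:290,100:400,::-1],(800,533),interpolation=cv2.INTER_CUBIC))
c=robot.read_camera("side");cv2.imwrite("pics/s1.png",c["img"][:,:,::-1])
```

```text
[-1.9 -5.4 39.4] [-0.    -0.    -0.008]
[-1.8 -5.4 39.4] [-0.    -0.    -0.008]
[-1.8 -5.5 39.4] [-0.    -0.    -0.008]
[-1.7 -5.5 39.4] [-0.    -0.    -0.008]
[-1.7 -5.5 39.4] [-0.    -0.    -0.008]
```

View pics/t1.png

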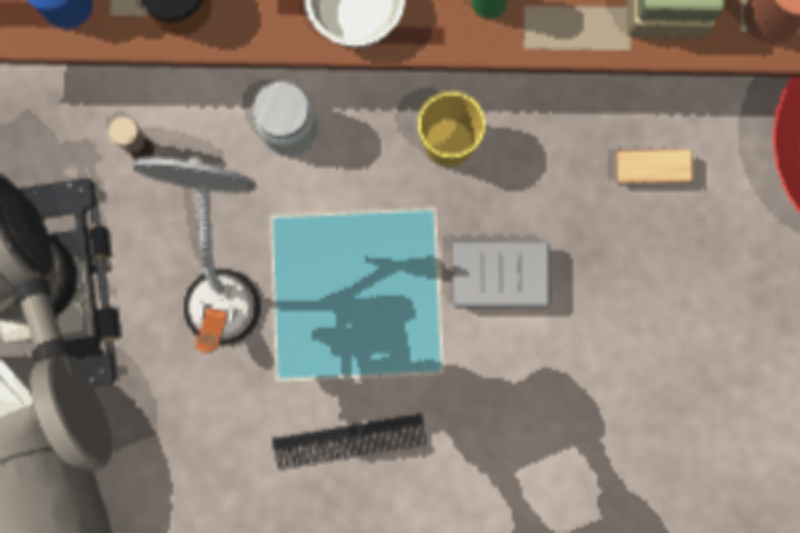

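View pics/s1.png

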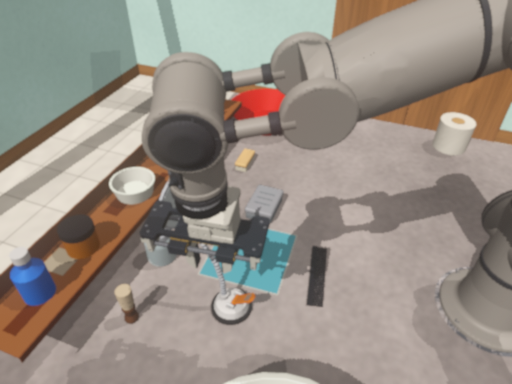

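The gripper is left of the mirror with clearance, its body edge at zoomed x≈105 against the disc's edge at x≈135, and nothing has moved. Descending.

Emit:
move_arm --pt "44 -2 -6 39 0 0 -0.008" --pt "44 -2 -6 39 0 0 -0.008" --pt "44 -2 -6 39 0 0 -0.008" --pt "44 -2 -6 39 0 0 -0.008" --pt "44 -2 -6 35 0 0 -0.008" --pt "44 0 0 0 0 0 0"

```text
time: 3.95
tool_pos: [0.5208, 0.2935, 0.0059]
tool_rot: [3.043, 0.0, 0.211]
contact_force: [0.4, -0.5, 1.1]
opening: 0.0439
```

Run:
```python
from cell import robot; from h import *
import cv2
s=robot.observe();print(s["tool_pos"],s["tool_rot"])
c=robot.read_camera("top");cv2.imwrite("pics/t2.png",cv2.resize(c["img"][90:290,100:400,::-1],(800,533),interpolation=cv2.INTER_CUBIC))
plan(s,[.532,.256,.0045],[np.pi-.1,0,.2],4)
```

```text
[0.52081757 0.29350346 0.00586176] [3.04287171e+00 1.33075538e-05 2.10734689e-01]
[0.8 9.7 1.3] [-0.    -0.     0.003]
[0.8 9.7 1.3] [-0.    -0.     0.003]
[0.8 9.7 1.3] [-0.    -0.     0.003]
[0.9 9.7 1.3] [-0.    -0.     0.003]
```

View pics/t2.png

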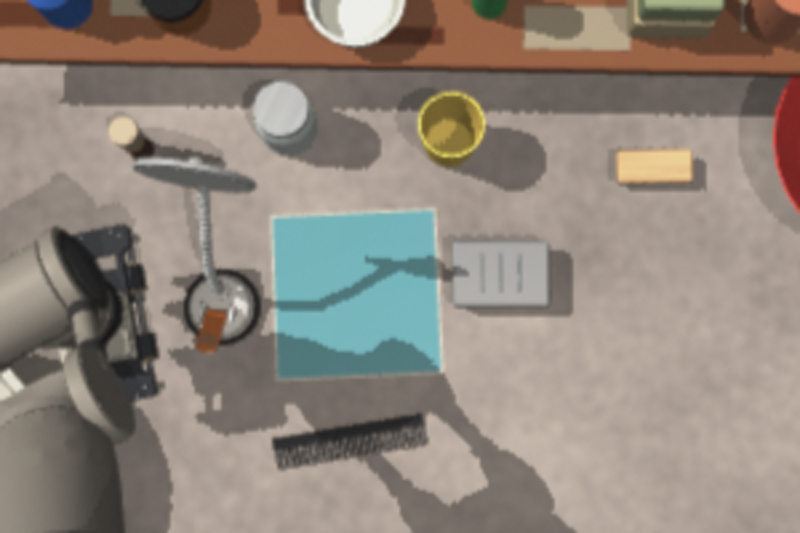

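Emit:
move_arm --pt "44 1 9 1 0 0 0" --pt "44 1 9 1 0 0 0" --pt "44 1 8 1 0 0 0" --pt "44 1 6 1 0 0 0" --pt "44 0 5 0.5 0 0 0" --pt "44 0 5 0.5 0 0 0"

```text
time: 4.75
tool_pos: [0.5396, 0.2516, 0.0129]
tool_rot: [3.045, -0.013, 0.21]
contact_force: [0.2, -0.2, -0.7]
opening: 0.044
```

Run:
```python
from cell import robot; from h import *
import cv2
s=robot.observe();print(s["tool_pos"],s["tool_rot"],s["contact_force"])
c=robot.read_camera("top");cv2.imwrite("pics/t3.png",cv2.resize(c["img"][90:290,100:400,::-1],(800,533),interpolation=cv2.INTER_CUBIC))
p=s["tool_pos"]
plan(s,[p[0]+.013,p[1]-.06,.0045],[np.pi-.1,0,.2],6)
```

```text
[0.53959625 0.25157859 0.01287533] [ 3.04535431 -0.01340146  0.21032026] [ 0.23561598 -0.1710527  -0.70346556]
[ 0.  10.1  2.4] [-0.001 -0.002  0.001]
[ 0.  10.   2.4] [-0.001 -0.002  0.001]
[ 0.1 10.   2.4] [-0.001 -0.002  0.001]
[ 0.1 10.   2.4] [-0.001 -0.002  0.001]
[ 0.1 10.   2.4] [-0.001 -0.002  0.001]
[ 0.1 10.   2.4] [-0.001 -0.002  0.001]
```

View pics/t3.png

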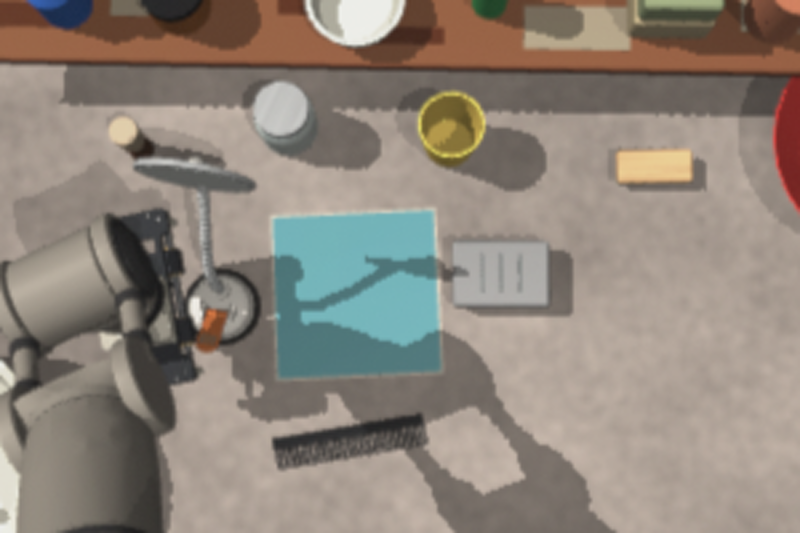

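The tip rose to 13 mm, drifting on small steps. I'll back off, lower it, then push.

Emit:
move_arm --pt "44 -1 -10 0 0 0 0" --pt "44 0 0 6 0 0 0" --pt "44 0 0 2 0 0 0" --pt "44 0 0 0 0 0 0"

```text
time: 5.3
tool_pos: [0.536, 0.261, 0.0027]
tool_rot: [3.045, -0.012, 0.211]
contact_force: [-0.5, -0.0, -0.0]
opening: 0.044
```

Emit:
move_arm --pt "44 0 8 0.5 0 0 0" --pt "44 0 8 1 0 0 0" --pt "44 0 8 1.2 0 0 0"

```text
time: 5.68
tool_pos: [0.5414, 0.2364, 0.0024]
tool_rot: [3.045, -0.012, 0.211]
contact_force: [-1.1, 0.7, 0.2]
opening: 0.0441
```

Run:
```python
from cell import robot; from h import *
import cv2
s=robot.observe();print(s["tool_pos"],s["tool_rot"],s["contact_force"],s["torque"])
c=robot.read_camera("top");cv2.imwrite("pics/t4.png",cv2.resize(c["img"][90:290,100:400,::-1],(800,533),interpolation=cv2.INTER_CUBIC))
c=robot.read_camera("side");cv2.imwrite("pics/s4.png",cv2.resize(c["img"][200:360,120:360,::-1],(800,533),interpolation=cv2.INTER_CUBIC))
```

```text
[0.54137488 0.23636815 0.00240854] [ 3.04543213 -0.01235384  0.21138429] [-1.12444669  0.71860719  0.19215738] [ 0.1534209   0.27123735 -0.06678121]
```

View pics/t4.png

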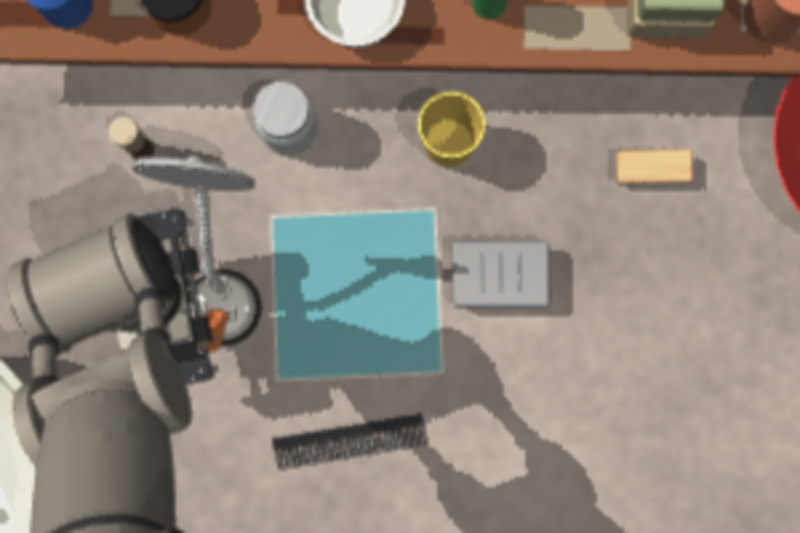

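View pics/s4.png

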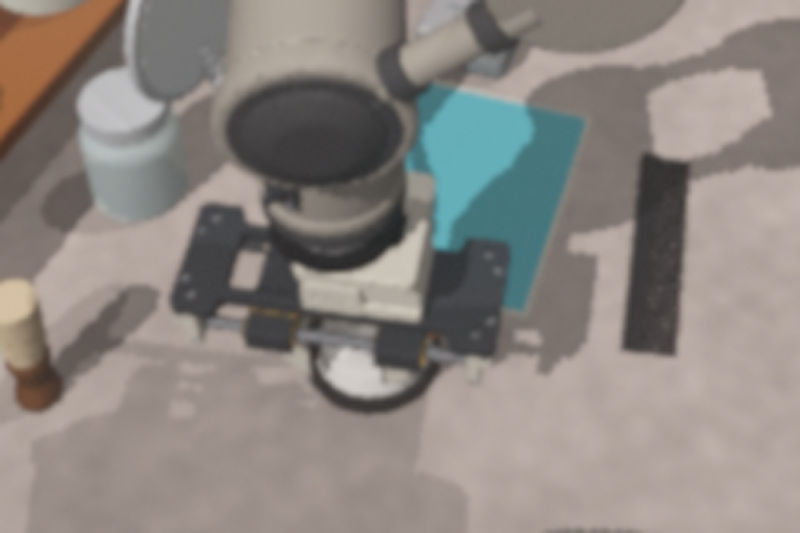

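Run:
```python
from cell import robot; from h import *
import cv2
s=robot.observe()
M=R.from_euler('xyz',s["tool_rot"]).as_matrix()
c=robot.read_camera("side")
for x in(-.0315,0,.0315):
  for z in (0,-.02,-.06):
    p=s["tool_pos"]+M@[x,0,z]; q=proj(c,p); print(x,z,p.round(3),((q-[120,200])*10/3).round())
for cc in [(.542,.206)]:
  for a in range(0,360,90):
    p=[cc[0]+.046*np.cos(np.radians(a)),cc[1]+.046*np.sin(np.radians(a)),.003]; q=proj(c,p); print(a,((q-[120,200])*10/3).round())
```

```text
-0.0315 0 [0.511 0.229 0.002] [401. 392.]
-0.0315 -0.02 [0.51  0.231 0.022] [401. 378.]
-0.0315 -0.06 [0.509 0.235 0.062] [399. 346.]
0 0 [0.542 0.236 0.002] [354. 385.]
0 -0.02 [0.541 0.238 0.022] [352. 371.]
0 -0.06 [0.54  0.241 0.062] [349. 339.]
0.0315 0 [0.572 0.242 0.003] [307. 379.]
0.0315 -0.02 [0.572 0.244 0.023] [305. 364.]
0.0315 -0.06 [0.57  0.248 0.062] [300. 332.]
0 [309. 328.]
90 [343. 405.]
180 [435. 370.]
270 [398. 296.]
```

Run:
```python
from cell import robot; from h import *
import cv2
s=robot.observe(); print(s["tool_pos"],s["contact_force"])
c=robot.read_camera("side");cv2.imwrite("pics/s5.png",cv2.resize(c["img"][270:335,180:270,::-1],(800,578),interpolation=cv2.INTER_CUBIC))
c=robot.read_camera("wrist");cv2.imwrite("pics/w5.png",c["img"][:,:,::-1])
```

```text
[0.54151223 0.23620058 0.00242053] [ 0.32999718 -0.03024456 -0.51495692]
```

View pics/s5.png

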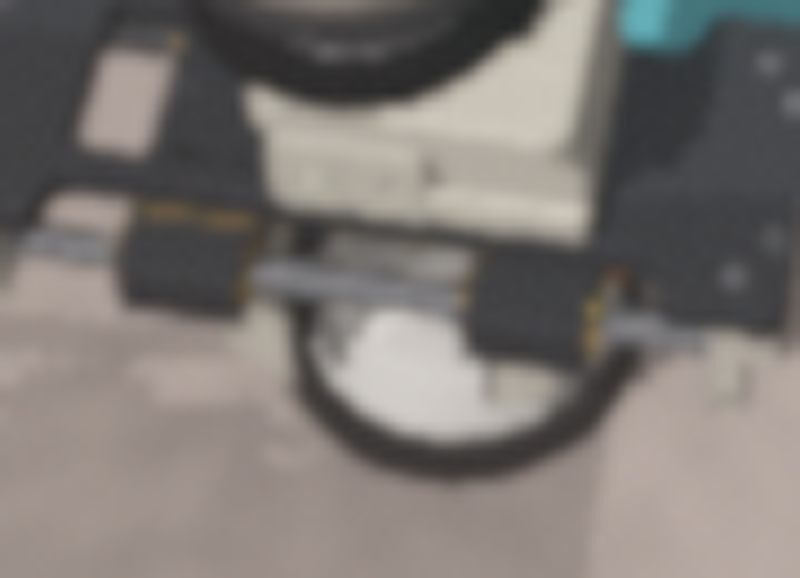

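View pics/w5.png

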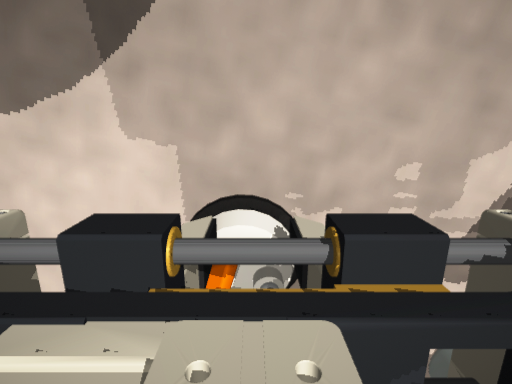

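Run:
```python
from cell import robot; from h import *
import cv2
s=robot.observe()
M=R.from_euler('xyz',s["tool_rot"]).as_matrix()
c=robot.read_camera("wrist"); print(c["T"].round(3), c["fx"])
im=c["img"][:,:,::-1].copy()
for z in (0,-.01,-.02,-.03):
  for x in(-.022,.022):
   for y in (-.0095,.0095):
    p=s["tool_pos"]+M@[x,y,z]; q=proj(c,p); print(x,y,z,q.round()); cv2.circle(im,tuple(int(v) for v in q),2,(0,0,255) if z==0 else (0,255,0),-1)
for a in range(0,360,10):
    p=[.542+.046*np.cos(np.radians(a)),.206+.046*np.sin(np.radians(a)),.003]; q=proj(c,p); cv2.circle(im,tuple(int(v) for v in q),1,(255,0,255),-1)
cv2.imwrite("pics/w6.png",cv2.resize(im[170:340,130:400],(800,504),interpolation=cv2.INTER_CUBIC))
```

```text
[[ 0.977  0.195  0.083  0.522]
 [ 0.211 -0.921 -0.328  0.316]
 [ 0.013  0.338 -0.941  0.184]
 [ 0.     0.     0.     1.   ]] 279.2352279696331
-0.022 -0.0095 0 [221. 200.]
-0.022 0.0095 0 [222. 226.]
0.022 -0.0095 0 [284. 201.]
0.022 0.0095 0 [283. 226.]
-0.022 -0.0095 -0.01 [220. 205.]
-0.022 0.0095 -0.01 [220. 231.]
0.022 -0.0095 -0.01 [286. 205.]
0.022 0.0095 -0.01 [285. 231.]
-0.022 -0.0095 -0.02 [218. 209.]
-0.022 0.0095 -0.02 [219. 237.]
0.022 -0.0095 -0.02 [288. 209.]
0.022 0.0095 -0.02 [287. 237.]
-0.022 -0.0095 -0.03 [216. 214.]
-0.022 0.0095 -0.03 [217. 244.]
0.022 -0.0095 -0.03 [290. 214.]
0.022 0.0095 -0.03 [289. 244.]
```

View pics/w6.png

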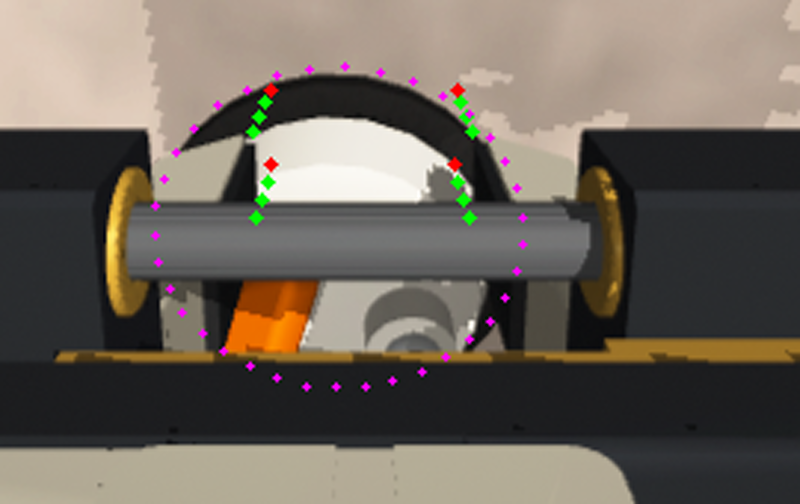

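The wrist picture shows the pad ends (zoomed 250,140) about 25–30 mm short of the reported TCP, so the fingers are hovering over the foot rather than touching it. I'll back off and look at the fingertips over bare ledge.

Emit:
move_arm --pt "44 0 -12 -2 0 0 0" --pt "44 0 -25 -1 0 0 0" --pt "44 0 -25 -1 0 0 0" --pt "44 0 0 0 0 0 0"

```text
time: 6.48
tool_pos: [0.5275, 0.3021, 0.0006]
tool_rot: [3.046, -0.013, 0.213]
contact_force: [-0.4, -1.3, 0.2]
opening: 0.044
```

Run:
```python
from cell import robot; from h import *
import cv2
s=robot.observe(); print(s["tool_pos"],s["tool_rot"],s["opening"])
M=R.from_euler('xyz',s["tool_rot"]).as_matrix()
for n in("side","wrist"):
  c=robot.read_camera(n); im=c["img"][:,:,::-1].copy()
  for z in (0,-.03):
   for x in(-.022,.022,-.041,.041):
    for y in (-.0095,.0095):
     p=s["tool_pos"]+M@[x,y,z]; q=proj(c,p); cv2.circle(im,tuple(int(v) for v in q.round()),0 if n=="side" else 1,(0,0,255) if z==0 else (0,255,0),-1)
  cv2.imwrite(f"pics/{n}7.png",cv2.resize(im[265:345,170:280] if n=="side" else im[150:340,110:410],(800,580 if n=="side" else 507),interpolation=cv2.INTER_CUBIC))
```

```text
[0.52745406 0.30206781 0.00064763] [ 3.04562097 -0.01340595  0.21280153] 0.043982166782903266
```

View pics/side7.png

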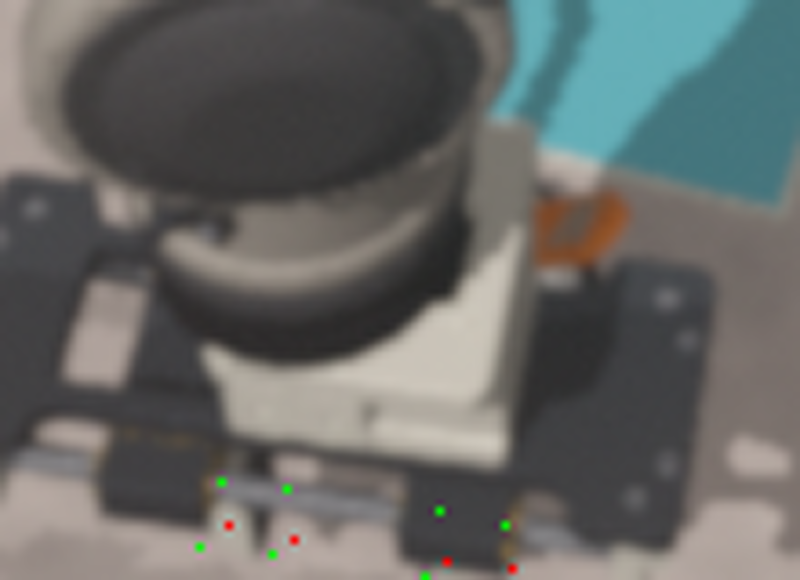

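View pics/wrist7.png

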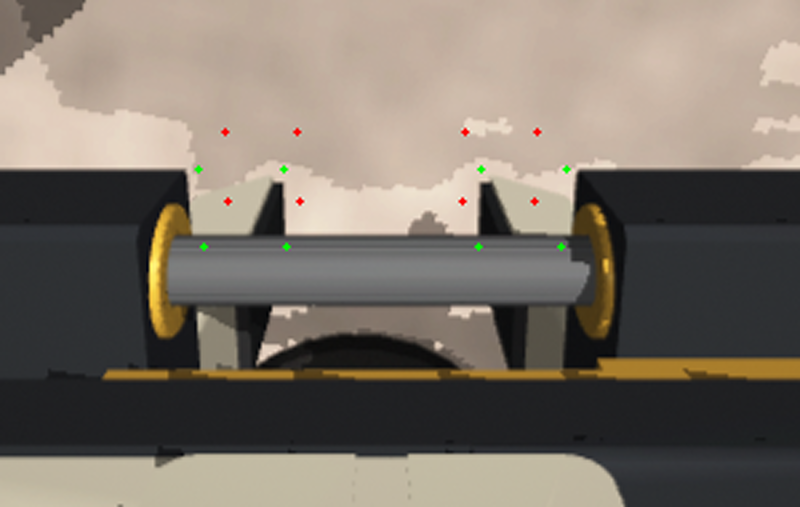

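Run:
```python
from cell import robot; from h import *
import cv2
s=robot.observe()
M=R.from_euler('xyz',s["tool_rot"]).as_matrix()
c=robot.read_camera("side"); im=c["img"][:,:,::-1][310:370,180:270]
im=cv2.resize(im,(800,533),interpolation=cv2.INTER_CUBIC)
for z,col in ((0,(0,0,255)),(-.02,(0,255,0)),(-.04,(255,0,0))):
   for x in(.022,.041,-.022,-.041):
    q=[((proj(c,s["tool_pos"]+M@[x,y,z])-[180,310]+.5)*800/90).astype(int) for y in(-.0095,.0095)]
    cv2.line(im,tuple(int(v) for v in q[0]),tuple(int(v) for v in q[1]),col,1)
cv2.imwrite("pics/side8.png",im)
```

```text
(no output)
```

View pics/side8.png

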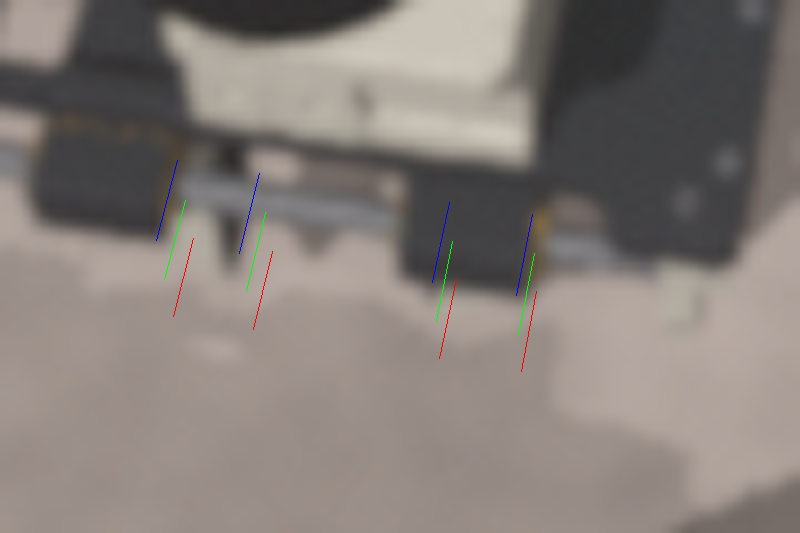

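Emit:
move_arm --pt "0 0 0 -30 0 0 0" --pt "0 0 -15 -10 0 0 0" --pt "0 0 0 0 0 0 0" --pt "0 0 0 0 0 0 0" --pt "0 0 0 0 0 0 0"

```text
time: 7.25
tool_pos: [0.5228, 0.3162, 0.0375]
tool_rot: [3.044, -0.009, 0.208]
contact_force: [-0.7, 0.7, -0.2]
opening: 0.0015
```

```bash
cat > tip.py <<'E'
from cell import robot; from h import *
import cv2,sys
s=robot.observe(); print(s["time"],s["tool_pos"],s["opening"])
o=s["opening"]/2
M=R.from_euler('xyz',s["tool_rot"]).as_matrix()
for n,sc in (("side",8),("wrist",3)):
  c=robot.read_camera(n)
  q0=proj(c,s["tool_pos"]+M@[0,0,-.02]); W=[100,70] if n=="side" else [260,180]
  u0=(q0-np.array(W)/2).astype(int); u0=np.clip(u0,0,[512-W[0],384-W[1]])
  im=cv2.resize(c["img"][u0[1]:u0[1]+W[1],u0[0]:u0[0]+W[0],::-1],None,fx=sc,fy=sc,interpolation=cv2.INTER_CUBIC)
  for z,col in ((0,(0,0,255)),(-.02,(0,255,0)),(-.04,(255,0,0))):
   for x in(o,o+.019,-o,-o-.019):
    q=[((proj(c,s["tool_pos"]+M@[x,y,z])-u0+.5)*sc) for y in(-.0095,.0095)]
    cv2.line(im,tuple(int(v) for v in q[0]),tuple(int(v) for v in q[1]),col,1)
  cv2.imwrite(f"pics/{n}{sys.argv[1]}.png",im)
E
python3 tip.py 9
```

```text
7.25 [0.52280243 0.31617754 0.03749414] 0.0014566210883446833
```

View pics/side9.png

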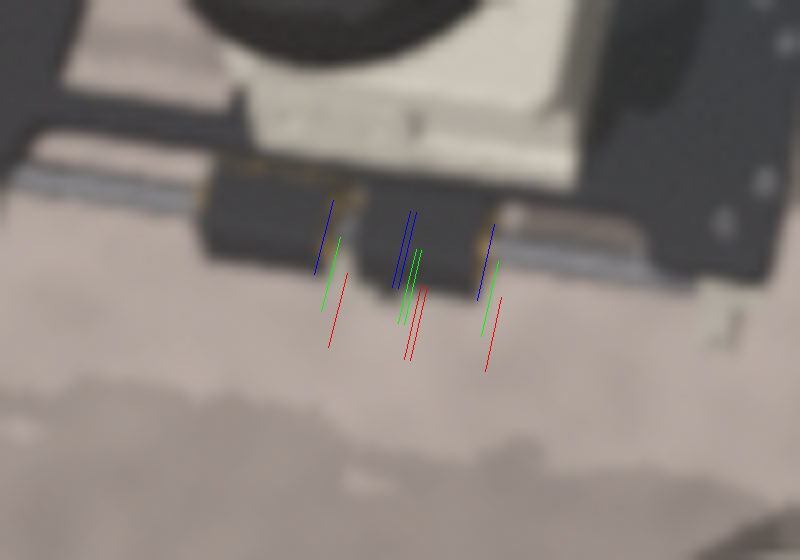

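View pics/wrist9.png

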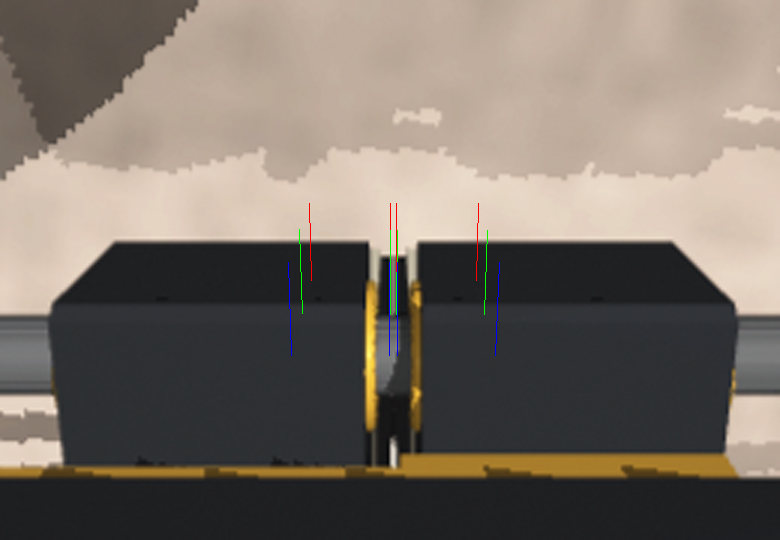

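The shut fingertips also look about 30 mm short of the TCP. I'll probe the bare ledge gently to find the real tip height.

Emit:
move_arm --pt "0 0 0 30 0 0 0" --pt "0 0 0 5 0 0 0" --pt "0 0 0 0 0 0 0"

```text
time: 7.72
tool_pos: [0.5244, 0.3127, 0.0024]
tool_rot: [3.044, -0.01, 0.207]
contact_force: [-0.2, 0.5, 0.3]
opening: 0.0005
```

Emit:
move_arm --pt "0 0 0 3 0 0 0"

```text
time: 7.85
tool_pos: [0.5251, 0.3127, 0.0002]
tool_rot: [3.044, -0.011, 0.207]
contact_force: [-0.0, -0.6, 1.0]
opening: 0.0002
```

Emit:
move_arm --pt "0 0 0 4 0 0 0"

```text
time: 7.98
tool_pos: [0.5256, 0.3126, -0.0032]
tool_rot: [3.044, -0.012, 0.207]
contact_force: [-0.0, -0.6, 0.4]
opening: 0.0003
```

Emit:
move_arm --pt "0 0 0 4 0 0 0"

```text
time: 8.1
tool_pos: [0.526, 0.3124, -0.007]
tool_rot: [3.045, -0.013, 0.207]
contact_force: [-0.2, -0.5, -0.1]
opening: 0.0007
```

Emit:
move_arm --pt "0 0 0 4 0 0 0" --pt "0 0 0 4 0 0 0"

```text
time: 8.35
tool_pos: [0.5264, 0.3117, -0.0153]
tool_rot: [3.045, -0.013, 0.207]
contact_force: [0.1, 0.4, 1.1]
opening: 0.0004
```

Emit:
move_arm --pt "0 0 0 4 0 0 0"

```text
time: 8.48
tool_pos: [0.5265, 0.3113, -0.0196]
tool_rot: [3.045, -0.013, 0.207]
contact_force: [0.1, -0.3, 0.1]
opening: 0.0003
```

Emit:
move_arm --pt "0 0 0 3 0 0 0"

```text
time: 8.6
tool_pos: [0.5265, 0.3109, -0.023]
tool_rot: [3.045, -0.013, 0.207]
contact_force: [0.9, -0.4, -0.4]
opening: 0.0006
```

Emit:
move_arm --pt "0 0 0 2 0 0 0"

```text
time: 8.72
tool_pos: [0.5265, 0.3106, -0.0253]
tool_rot: [3.045, -0.013, 0.207]
contact_force: [0.1, 0.2, 0.0]
opening: 0.0003
```

Emit:
move_arm --pt "0 0 0 2 0 0 0"

```text
time: 8.85
tool_pos: [0.5266, 0.3105, -0.0274]
tool_rot: [3.045, -0.013, 0.207]
contact_force: [-0.0, 0.3, 0.0]
opening: 0.0004
```

Emit:
move_arm --pt "0 0 0 2 0 0 0"

```text
time: 8.98
tool_pos: [0.5267, 0.3103, -0.0294]
tool_rot: [3.045, -0.013, 0.207]
contact_force: [0.9, 0.1, 0.3]
opening: 0.0004
```

```bash
python3 tip.py 10
```

```text
8.975 [ 0.52668889  0.31031807 -0.02944343] 0.0004007702063883542
```

View pics/side10.png

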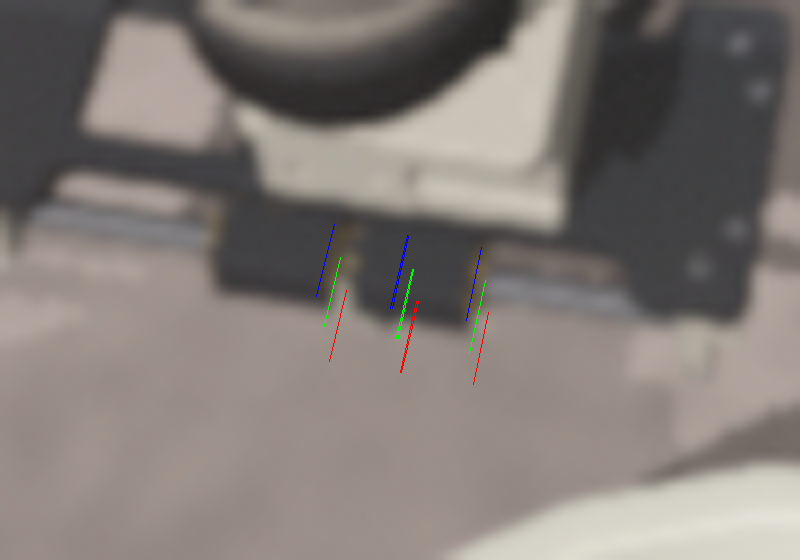

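View pics/wrist10.png

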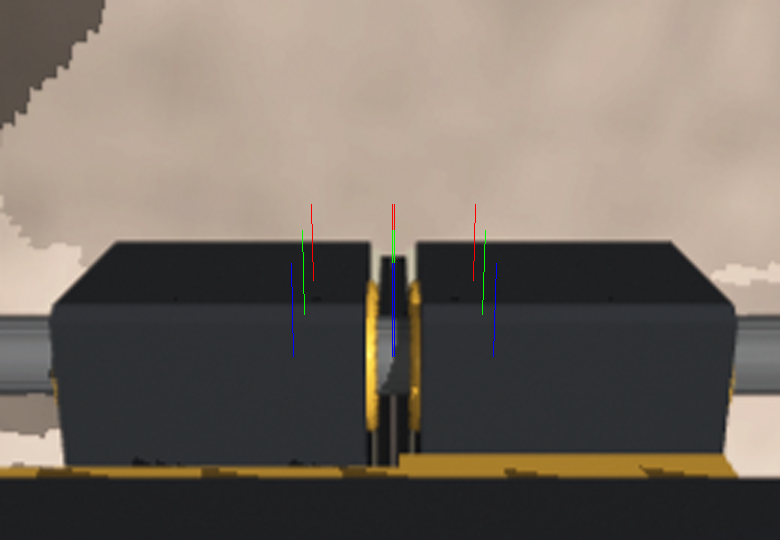

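Emit:
move_arm --pt "0 0 0 2 0 0 0"

```text
time: 9.2
tool_pos: [0.5269, 0.3104, -0.0303]
tool_rot: [3.045, -0.013, 0.207]
contact_force: [-6.5, -1.0, 19.6]
opening: 0.0004
```

Emit:
move_arm --pt "0 0 0 2 0 0 0"

```text
time: 9.32
tool_pos: [0.5269, 0.3104, -0.0302]
tool_rot: [3.045, -0.014, 0.207]
contact_force: [-6.1, -2.4, 19.0]
opening: 0.0004
```

Emit:
move_arm --pt "0 0 0 2 0 0 0"

```text
time: 9.45
tool_pos: [0.5269, 0.3104, -0.0302]
tool_rot: [3.045, -0.015, 0.207]
contact_force: [-6.1, -1.2, 14.8]
opening: 0.0003
```

Emit:
move_arm --pt "0 0 0 2 0 0 0"

```text
time: 9.57
tool_pos: [0.527, 0.3104, -0.0301]
tool_rot: [3.045, -0.015, 0.207]
contact_force: [-5.2, -0.6, 13.6]
opening: 0.0003
```

Run:
```python
from cell import robot; from h import *
s=robot.observe(); s["tool_pos"][2]+=.008
plan(s,[.541,.269,-.0143],[np.pi-.25,0,0],4)
c=robot.read_camera("top")
for p in ((121,270),(110,235)): print(ray(c,*p,.12).round(3),ray(c,*p,.2).round(3))
```

```text
[ 1.3 11.  -0.9] [-0.039 -0.013  0.05 ]
[ 1.9 10.9 -0.5] [-0.039 -0.013  0.05 ]
[ 2.4 10.8 -0.1] [-0.039 -0.013  0.05 ]
[ 3.  10.7  0.3] [-0.039 -0.013  0.05 ]
[0.341 0.359 0.12 ] [0.346 0.336 0.2  ]
[0.441 0.397 0.12 ] [0.44 0.37 0.2 ]
```

Emit:
move_arm --pt "44 0 0 -10 0 0 0" --pt "44 1 11 -1 -0.039 -0.013 0.05" --pt "44 2 11 -1 -0.039 -0.013 0.05" --pt "44 2 11 0 -0.039 -0.013 0.05" --pt "44 3 11 0 -0.039 -0.013 0.05" --pt "44 0 0 0 0 0 0"

```text
time: 10.38
tool_pos: [0.5414, 0.2691, -0.0082]
tool_rot: [2.887, -0.002, -0.004]
contact_force: [-0.3, -0.4, 0.5]
opening: 0.044
```

Run:
```python
from cell import robot; from h import *
import cv2
s=robot.observe(); print(s["tool_pos"],s["tool_rot"],s["opening"])
M=R.from_euler('xyz',s["tool_rot"]).as_matrix(); print("tip",s["tool_pos"]-.029*M[:,2])
c=robot.read_camera("top");cv2.imwrite("pics/t11.png",cv2.resize(c["img"][90:290,100:400,::-1],(800,533),interpolation=cv2.INTER_CUBIC))
c=robot.read_camera("side");cv2.imwrite("pics/s11.png",cv2.resize(c["img"][200:360,120:360,::-1],(800,533),interpolation=cv2.INTER_CUBIC))
```

```text
[ 0.5413939   0.26913691 -0.00815771] [ 2.88696669e+00 -2.36440236e-03 -4.17996704e-03] 0.04399895882299514
tip [0.54135808 0.27644174 0.01990718]
```

View pics/t11.png

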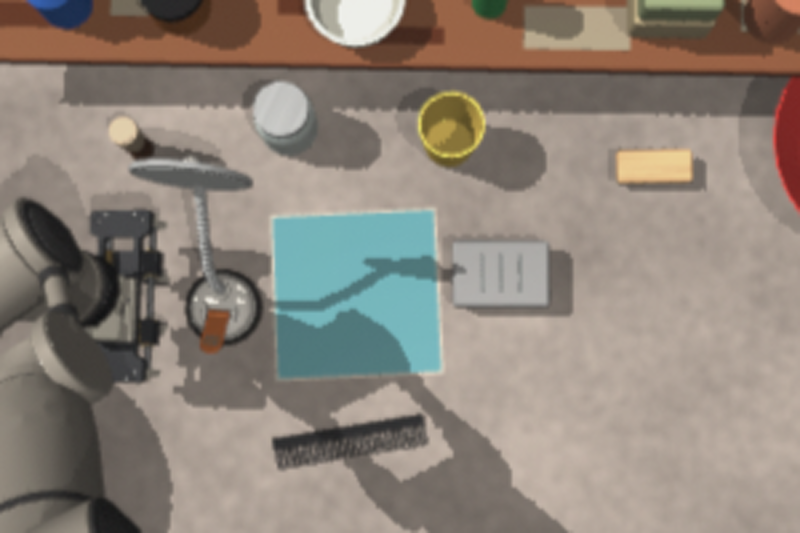

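View pics/s11.png

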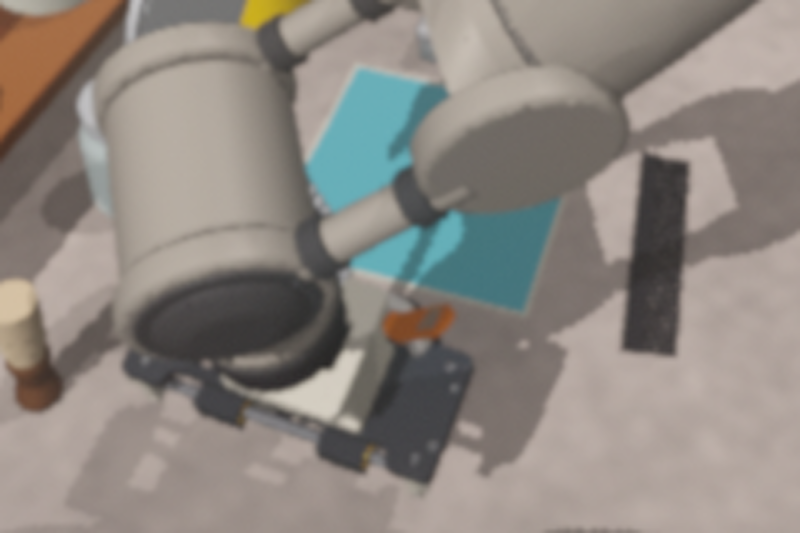

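Emit:
move_arm --pt "44 0 -2 8 0 0 0" --pt "44 0 -2 7 0 0 0" --pt "44 0 0 0 0 0 0"

```text
time: 10.85
tool_pos: [0.5401, 0.2695, -0.0252]
tool_rot: [2.888, -0.001, -0.002]
contact_force: [0.4, -0.2, -0.7]
opening: 0.0439
```

Emit:
move_arm --pt "44 0.5 8 1.3 0 0 0" --pt "44 0.5 8 1.8 0 0 0" --pt "44 0.5 6 1.4 0 0 0"

```text
time: 11.22
tool_pos: [0.5416, 0.2458, -0.0239]
tool_rot: [2.888, -0.001, -0.001]
contact_force: [-0.3, 0.1, 0.3]
opening: 0.0443
```

Emit:
move_arm --pt "44 0.5 8 2 0 0 0" --pt "44 0.5 8 2 0 0 0"

```text
time: 11.48
tool_pos: [0.5432, 0.2301, -0.0229]
tool_rot: [2.892, -0.003, -0.002]
contact_force: [-0.7, 5.1, 2.4]
opening: 0.0442
```

```bash
cat > look.py <<'E'
from cell import robot; from h import *
import cv2,sys
s=robot.observe(); print(s["time"],s["tool_pos"],s["tool_rot"],s["contact_force"])
M=R.from_euler('xyz',s["tool_rot"]).as_matrix(); print("tip",s["tool_pos"]-.029*M[:,2])
c=robot.read_camera("top");cv2.imwrite(f"pics/t{sys.argv[1]}.png",cv2.resize(c["img"][90:290,100:400,::-1],(800,533),interpolation=cv2.INTER_CUBIC))
E
python3 look.py 12
```

```text
11.475 [ 0.54318812  0.23007111 -0.02294181] [ 2.89175186e+00 -2.96124964e-03 -1.99308689e-03] [-0.69146223  5.07348525  2.39698087]
tip [0.5431192  0.2372415  0.00515767]
```

View pics/t12.png

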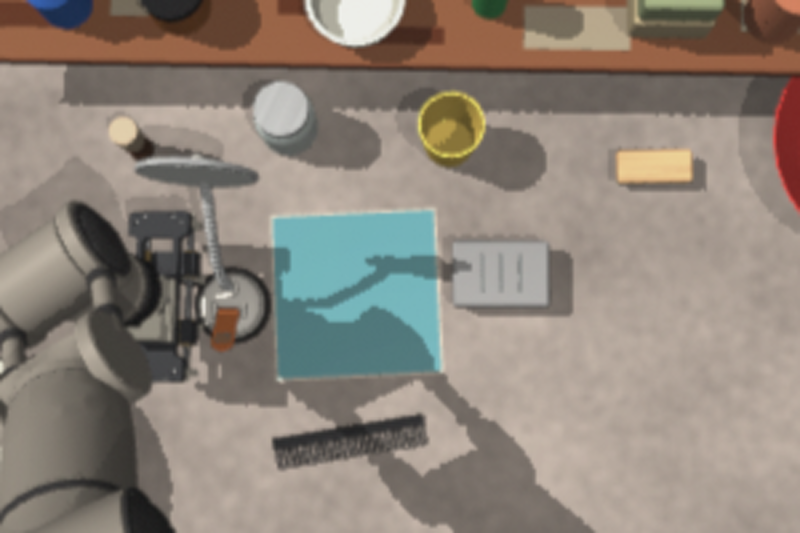

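Emit:
move_arm --pt "44 0.8 8 2.8 0 0 0" --pt "44 0.8 8 2.4 0 0 0" --pt "44 0.8 8 2.2 0 0 0" --pt "44 0.8 8 2.2 0 0 0" --pt "44 0.8 8 2.2 0 0 0" --pt "44 0.8 8 2.2 0 0 0"

```text
time: 12.28
tool_pos: [0.5505, 0.1831, -0.0216]
tool_rot: [2.901, -0.011, -0.001]
contact_force: [-0.7, 5.8, 2.3]
opening: 0.0441
```

```bash
python3 look.py 13
```

```text
12.275 [ 0.55046202  0.18309088 -0.02160661] [ 2.90100876e+00 -1.14740123e-02 -1.26440937e-03] [-0.68718739  5.81661893  2.33530478]
tip [0.5501476  0.19000111 0.0065563 ]
```

View pics/t13.png

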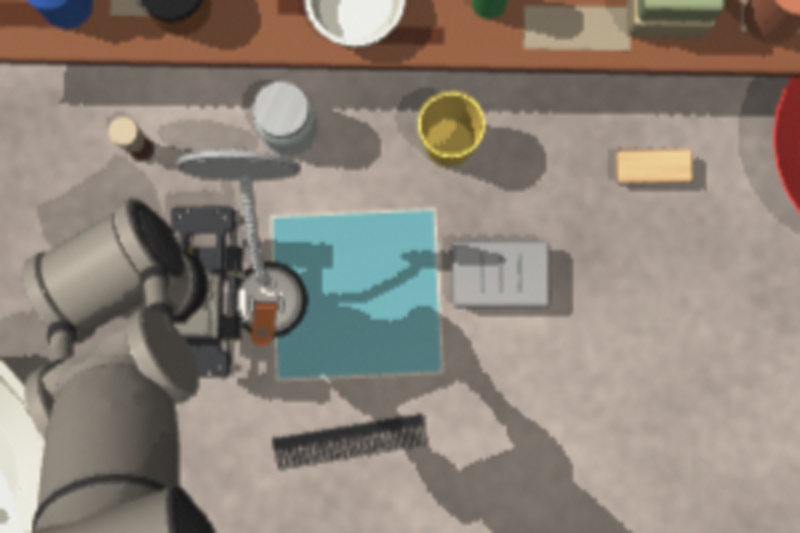

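Emit:
move_arm --pt "44 0.3 8 3.6 0 0 0" --pt "44 0.3 8 3.2 0 0 0" --pt "44 0.3 8 2.6 0 0 0" --pt "44 0.3 8 2.4 0 0 0" --pt "44 0.3 8 2.4 0 0 0" --pt "44 0.3 8 2.4 0 0 0"

```text
time: 13.08
tool_pos: [0.5567, 0.1375, -0.0215]
tool_rot: [2.912, -0.025, -0.0]
contact_force: [-0.4, 8.2, 5.0]
opening: 0.044
```

```bash
python3 look.py 14
```

```text
13.075 [ 0.55673976  0.13749762 -0.02148429] [ 2.91168677e+00 -2.46994591e-02 -2.05980147e-04] [-0.38953602  8.22537281  4.97772484]
tip [0.55604376 0.14410646 0.00674405]
```

View pics/t14.png

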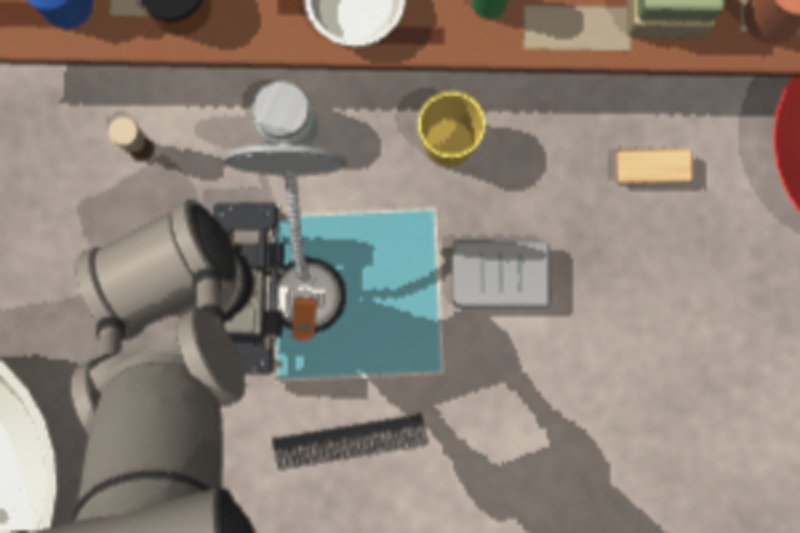

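Emit:
move_arm --pt "44 0 8 3.4 -0.004 -0.005 0" --pt "44 0 8 3 -0.004 -0.005 0" --pt "44 0 8 2.8 -0.004 -0.005 0" --pt "44 0 8 2.6 -0.004 -0.005 0" --pt "44 0 8 2.6 -0.004 -0.005 0" --pt "44 0 6 2 0 0 0" --pt "44 0 4 1 0 0 0"

```text
time: 14.0
tool_pos: [0.5616, 0.0899, -0.0214]
tool_rot: [2.9, -0.014, -0.005]
contact_force: [0.0, 4.9, 1.7]
opening: 0.0441
```

```bash
python3 look.py 15
```

```text
14.0 [ 0.56155718  0.08992279 -0.02140604] [ 2.90033595 -0.01393832 -0.00450233] [0.02084586 4.91615098 1.67511632]
tip [0.56119589 0.09685326 0.00675134]
```

View pics/t15.png

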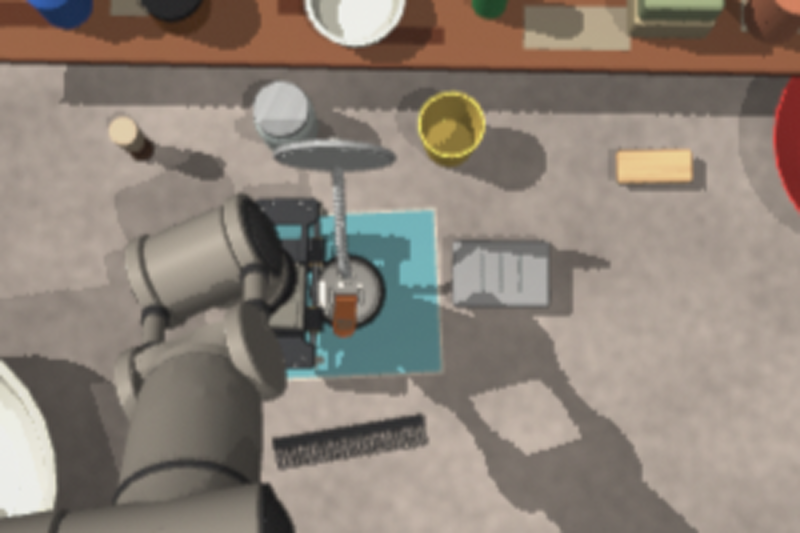

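Foot centre is at zoomed (348,291) and the tile centre at (357,294), so the foot is well on the tile with the lever still open. Backing off.

Emit:
move_arm --pt "44 0 -8 -2.5 0 0 0" --pt "44 0 -25 -7 0 0 0" --pt "0 0 -30 -10 0 0 0" --pt "0 0 10 -40 0 0 0" --pt "0 0 12 -50 0 0 0" --pt "0 0 12 -50 0 0 0"

```text
time: 14.8
tool_pos: [0.5554, 0.1563, 0.1236]
tool_rot: [2.89, 0.004, -0.005]
contact_force: [0.9, 0.1, -0.1]
opening: 0.0084
```

```bash
python3 look.py 16
python3 - <<'E'
from cell import robot; from h import *
import cv2
for n in("top","side"):
  c=robot.read_camera(n)
  for t in ("lever","lever_end","mirror","tile"): print(n,t,[(np.round(d["rect"],1).tolist(),round(d["conf"],2)) for d in robot.look_for(t,n)[:2]])
  if n=="side": cv2.imwrite("pics/s16.png",cv2.resize(c["img"][180:330,150:350,::-1],(800,600),interpolation=cv2.INTER_CUBIC))
E
```

```text
14.8 [0.5553718  0.15625443 0.12358165] [ 2.88995124  0.00360962 -0.00457761] [ 0.93046534  0.14160103 -0.0523832 ]
tip [0.55550624 0.16347472 0.15166811]
top lever [([224.1, 201.6, 11.4, 13.7], 0.6)]
top lever_end []
top mirror [([201.6, 139.7, 43.8, 77.5], 0.79)]
top tile [([197.9, 169.3, 66.7, 64.9], 0.56)]
side lever [([248.4, 184.2, 36.5, 34.2], 0.41)]
side lever_end []
side mirror [([225.5, 241.5, 43.7, 27.6], 0.65)]
side tile [([198.9, 233.4, 98.0, 60.6], 0.91)]
```

View pics/t16.png

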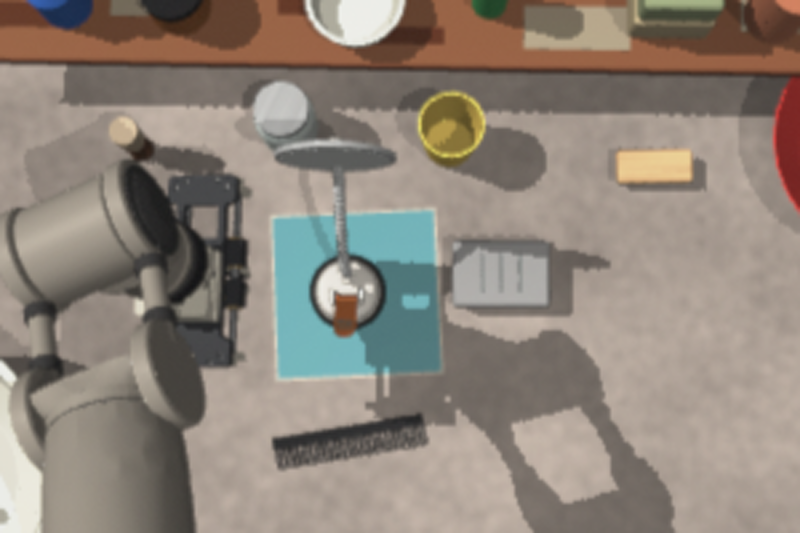

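View pics/s16.png

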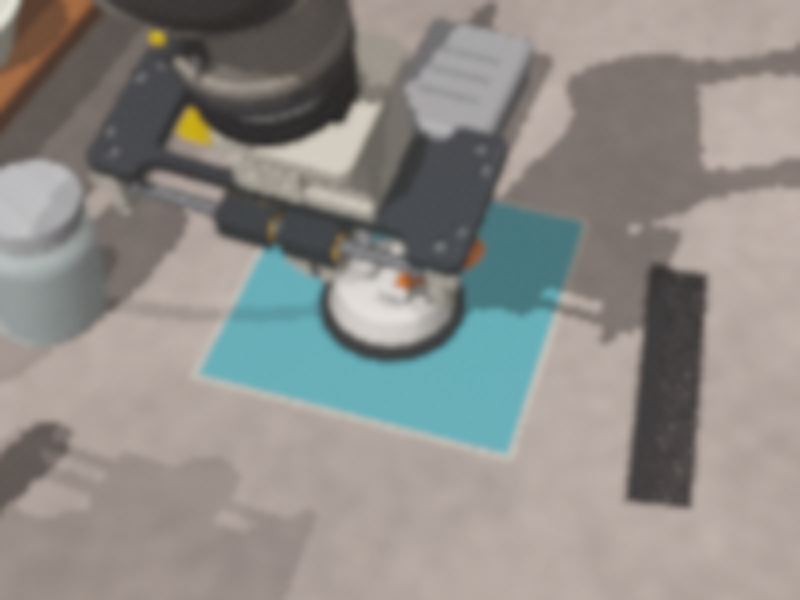

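Run:
```python
from cell import robot; from h import *
c=robot.read_camera("top"); w=lambda u,v,z:ray(c,u*3/8+100,v*3/8+90,z).round(4)
print("foot",w(348,291,.005),"hubtop?",w(347,270,.04)); print("lever far edge",w(345,337,.072), "lever base",w(345,297,.035),"disc",w(336,155,.275))
s=robot.observe()
t=np.array([.49,.055,.16]); plan(s,[.49,.09,.14],[np.pi,0,np.pi/2],10)
```

```text
foot [0.5631 0.0555 0.005 ] hubtop? [0.5843 0.0554 0.04  ]
lever far edge [0.5042 0.054  0.072 ] lever base [0.553  0.0572 0.035 ] disc [0.6697 0.0558 0.275 ]
[-6.6  6.9 -0.1] [ 0.019  0.02  -0.157]
[-7.6  5.8 -0.3] [ 0.019  0.02  -0.157]
[-8.3  4.5 -0.6] [ 0.019  0.02  -0.157]
[-8.9  3.1 -0.9] [ 0.019  0.02  -0.157]
[-9.3  1.7 -1.1] [ 0.019  0.02  -0.157]
[-9.4  0.2 -1.3] [ 0.019  0.02  -0.157]
[-9.3 -1.3 -1.5] [ 0.019  0.02  -0.157]
[-9.  -2.8 -1.6] [ 0.019  0.02  -0.157]
[-8.4 -4.2 -1.7] [ 0.019  0.02  -0.157]
[-7.6 -5.4 -1.8] [ 0.019  0.02  -0.157]
```

Emit:
move_arm --pt "0 -10 5 0 0.019 0.02 -0.157" --pt "0 -10 4 0 0.019 0.02 -0.157" --pt "0 -10 4 0 0.019 0.02 -0.157" --pt "0 -9 3 -1 0.019 0.02 -0.157" --pt "0 -9 2 -1 0.019 0.02 -0.157" --pt "0 -9 0 -1 0.019 0.02 -0.157" --pt "0 -8 -1 -1 0.019 0.02 -0.157" --pt "0 -8 -3 -2 0.019 0.02 -0.157" --pt "0 -7 -4 -2 0.019 0.02 -0.157" --pt "0 -7 -5 -2 0.019 0.02 -0.157" --pt "0 0 0 0 0 0 0"

```text
time: 16.77
tool_pos: [0.4831, 0.0931, 0.136]
tool_rot: [-3.134, -0.002, 1.624]
contact_force: [0.8, 0.3, 0.2]
opening: 0.0002
```

Run:
```python
from cell import robot; from h import *
s=robot.observe(); print(s["tool_pos"],s["tool_rot"],s["opening"])
plan(s,[.505,.055,.070],[np.pi,0,np.pi/2],3)
```

```text
[0.48310148 0.09311785 0.13595807] [-3.13429391e+00 -2.12783307e-03  1.62440767e+00] 0.00017605486469597105
[-13.1   6.8  21.9] [-0.002 -0.001  0.018]
[-13.    6.9  21.9] [-0.002 -0.001  0.018]
[-12.8   7.1  22. ] [-0.002 -0.001  0.018]
```

Emit:
move_arm --pt "0 -13 7 22 -0.002 -0.001 0.018" --pt "0 -13 7 22 -0.002 -0.001 0.018" --pt "0 -13 7 20 -0.002 -0.001 0.018" --pt "0 0 0 0 0 0 0"

```text
time: 17.27
tool_pos: [0.5065, 0.0552, 0.0701]
tool_rot: [3.14, 0.002, 1.555]
contact_force: [-0.4, -0.6, -0.2]
opening: 0.0005
```

```bash
python3 look.py 17
python3 - <<'E'
from cell import robot; from h import *
import cv2
s=robot.observe()
c=robot.read_camera("side"); im=cv2.resize(c["img"][180:330,150:350,::-1],(800,600),interpolation=cv2.INTER_CUBIC)
for p,col in ((s["tool_pos"]+[0,0,.029],(0,0,255)),([.513,.0555,.071],(0,255,0)),([.563,.0555,0],(255,0,255))):
    q=(proj(c,p)-[150,180]+.5)*4; cv2.circle(im,tuple(int(v) for v in q),3,col,-1)
cv2.imwrite("pics/s17.png",im)
plan(s,[.505,.055,.045],[np.pi,0,np.pi/2],1)
E
```

```text
17.275 [0.50646062 0.05521623 0.07008674] [3.14034185e+00 2.28915147e-03 1.55457349e+00] [-0.40593504 -0.58052512 -0.19272227]
tip [0.50642543 0.05528319 0.09908664]
[-0.7 -1.9 26. ] [ 0.003  0.002 -0.015]
```

View pics/s17.png

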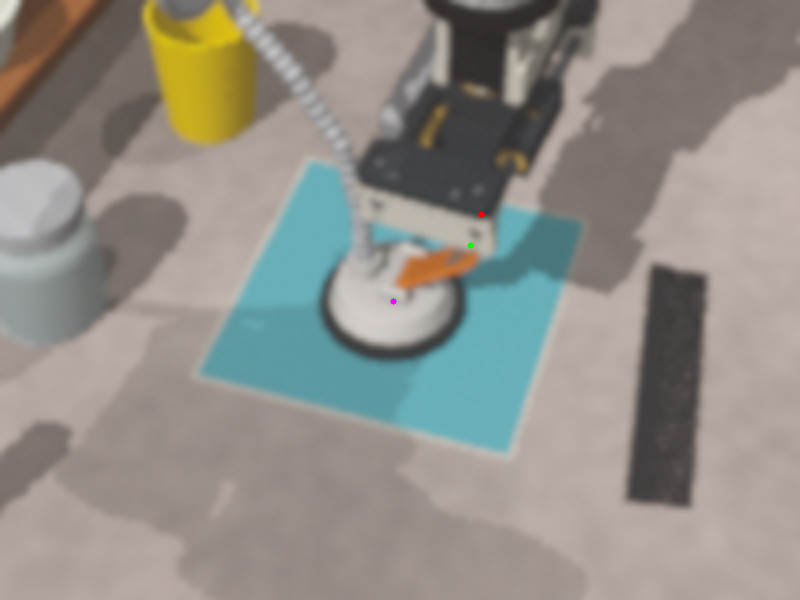

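View pics/t17.png

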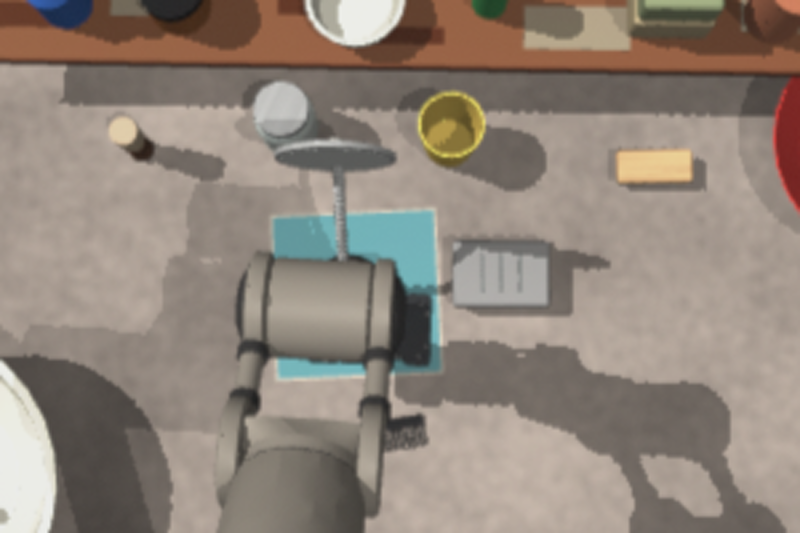

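Emit:
move_arm --pt "0 0 -1 10 0 0 -0.015" --pt "0 0 -1 10 0 0 0" --pt "0 0 0 5 0 0 0" --pt "0 0 0 5 0 0 0"

```text
time: 17.88
tool_pos: [0.5055, 0.0573, 0.0418]
tool_rot: [3.135, 0.002, 1.574]
contact_force: [-4.2, -0.1, 5.2]
opening: 0.0005
```

Emit:
move_arm --pt "0 0 0 5 0 0 0" --pt "0 0 0 5 0 0 0"

```text
time: 18.12
tool_pos: [0.505, 0.0573, 0.0312]
tool_rot: [3.136, 0.002, 1.574]
contact_force: [-1.5, -0.5, 1.9]
opening: 0.0007
```

Emit:
move_arm --pt "0 0 0 5 0 0 0" --pt "0 0 0 5 0 0 0"

```text
time: 18.38
tool_pos: [0.5058, 0.0572, 0.0205]
tool_rot: [3.134, 0.002, 1.573]
contact_force: [-0.6, -0.5, -0.8]
opening: 0.0005
```

The force peaked at 5 N, then dropped to 0 as the lever snapped. I'll go a bit lower to confirm, then lift off.

Emit:
move_arm --pt "0 0 0 5 0 0 0" --pt "0 0 0 5 0 0 0" --pt "0 0 0 3 0 0 0"

```text
time: 18.75
tool_pos: [0.5062, 0.0571, 0.0063]
tool_rot: [3.134, 0.002, 1.573]
contact_force: [-0.8, -0.3, 0.0]
opening: 0.0005
```

Run:
```python
from cell import robot
import cv2
s=robot.observe(); print(s["tool_pos"],s["contact_force"])
c=robot.read_camera("side"); cv2.imwrite("pics/s18.png",cv2.resize(c["img"][200:300,200:320,::-1],(720,600),interpolation=cv2.INTER_CUBIC))
```

```text
[0.50616618 0.05713113 0.00625903] [-0.77214249 -0.27342588  0.03554357]
```

View pics/s18.png

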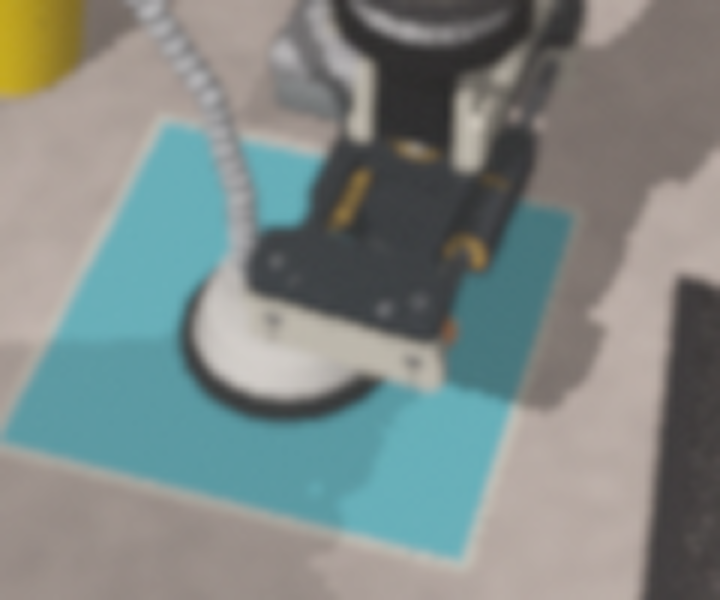

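Emit:
move_arm --pt "0 0 0 -20 0 0 0" --pt "0 0 0 -40 0 0 0" --pt "0 0 -15 -40 0 0 0" --pt "0 40 -20 -30 0 0 0" --pt "0 50 -20 0 0 0 0" --pt "0 50 0 0 0 0 0" --pt "0 40 0 0 0 0 0" --pt "0 0 0 0 0 0 0"

```text
time: 19.8
tool_pos: [0.4495, 0.2421, 0.1408]
tool_rot: [3.131, -0.0, 1.57]
contact_force: [0.1, -0.7, -0.5]
opening: 0.0004
```

```bash
python3 look.py 19
python3 - <<'E'
from cell import robot
from h import *
import cv2
c=robot.read_camera("side"); im=cv2.resize(c["img"][150:350,110:350,::-1],(720,600),interpolation=cv2.INTER_CUBIC)
for p,col in (([.498,.0555,.033],(0,255,0)),([.513,.0555,.071],(0,0,255))):
    q=(proj(c,p)-[110,150]+.5)*3; cv2.circle(im,tuple(int(v) for v in q),2,col,-1)
cv2.imwrite("pics/s19.png",im)
E
```

```text
19.8 [0.44946096 0.24211894 0.14084147] [ 3.13058747e+00 -8.97482241e-05  1.57046124e+00] [ 0.05549152 -0.6641731  -0.4548829 ]
tip [0.44914182 0.24211645 0.16983972]
```

View pics/s19.png

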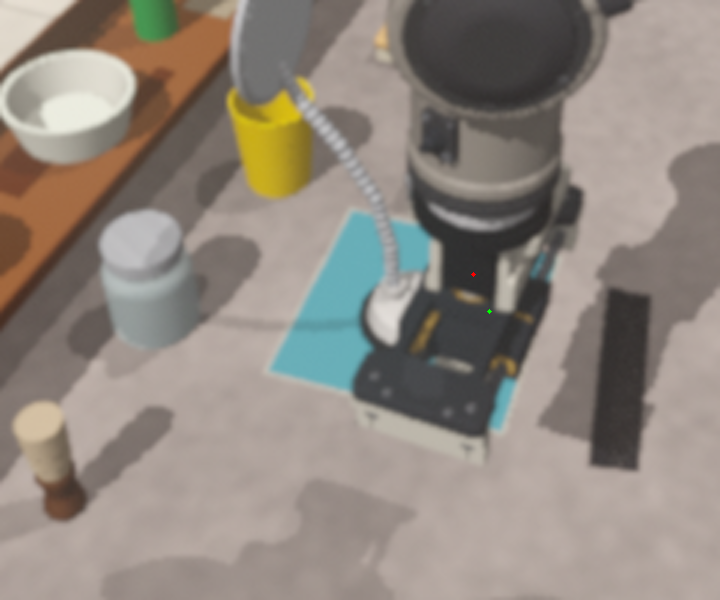

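View pics/t19.png

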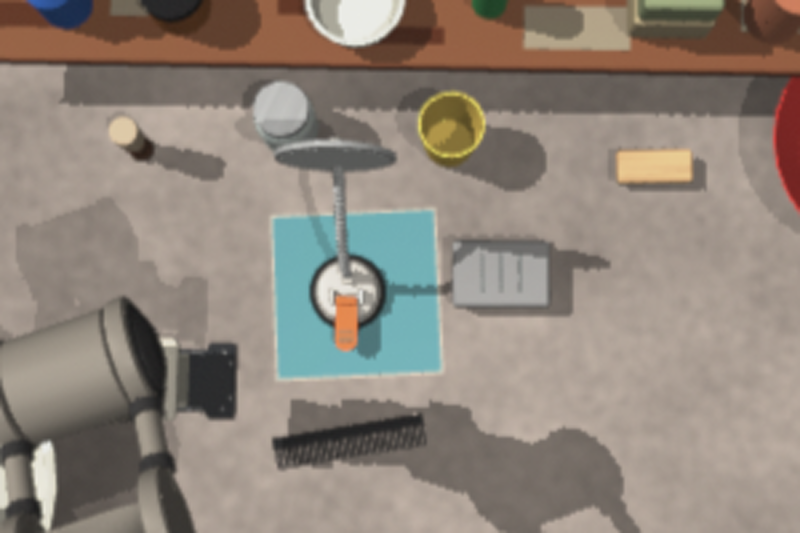

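Run:
```python
from cell import robot; from h import *
c=robot.read_camera("top")
for a in (.3,.0,np.radians(40)): 
  p=[.563-.008-.064*np.cos(a),.0555,.032+.064*np.sin(a)]; print(a,((proj(c,p)-[100,90]+.5)*8/3).round(1))
```

```text
0.3 [345.8 348.4]
0.0 [346.6 351.6]
0.6981317007977318 [345.  336.7]
```

Emit:
move_arm --pt "0 0 -40 -30 0 0 0" --pt "0 0 -50 -30 0 0 0" --pt "0 0 -20 -20 0 0 0" --pt "0 0 0 0 0 0 0"

```text
time: 20.45
tool_pos: [0.3371, 0.2349, 0.2206]
tool_rot: [3.133, 0.003, 1.559]
contact_force: [-0.1, 1.1, -0.5]
opening: 0.0004
```

Run:
```python
from cell import robot
from h import *
import cv2
c=robot.read_camera("side"); im=cv2.resize(c["img"][200:300,190:310,::-1],(720,600),interpolation=cv2.INTER_CUBIC)
for p,col in (([.498,.0555,.033],(0,255,0)),([.513,.0555,.071],(0,0,255))):
    q=(proj(c,p)-[190,200]+.5)*6; cv2.circle(im,tuple(int(v) for v in q),2,col,-1)
cv2.imwrite("pics/s20.png",im)
```

```text
(no output)
```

View pics/s20.png

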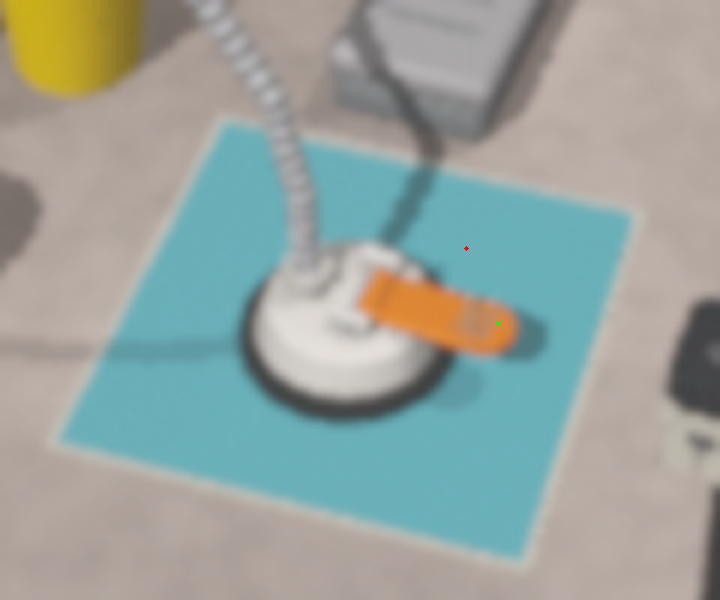

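The lever lies flat: its end at zoomed (490,325) matches the predicted locked point (green). The whole foot is on the tile and the arm is clear.

```bash
python3 -c "
from cell import robot
print(robot.hand_in())"
```

```text
the job is handed in; nothing more can be done
None
```

I pushed the mirror along the ledge onto the tile with two fingertips and pressed the lever flat with the shut fingers. I then backed off and handed in at about 20.5 s. `hand_in` reports no verdict, so the result below is from my own checks.

**Last checks**
- **Foot:** the top camera puts its centre at (0.563, 0.055) m and the tile centre at (0.560, 0.045) m. That is about 10 mm off, well inside the 57 mm limit, and the side picture shows the whole foot on the tile.
- **Lever:** the force rose to about 5 N and then fell to zero as it snapped over. In the side picture its end sits at the predicted locked point.
- **Mirror and bystanders:** in the pictures the mirror stands upright, and the bystanders look unmoved by eye. I did not measure their positions again.

**What disagreed**
- **Fingertips:** they end about 29 mm short of the reported tool point; I found this by touching the bare ledge. Before that, two pushes passed over the foot without properly engaging it. One of them seems to have turned the mirror slightly. I corrected for the offset afterwards.
- **Tip height:** it crept up to about 7 mm during the push. The foot stayed down as far as the pictures show.

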